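# Locate the blank tray on its pin, load the brass bars and clamp it

### The arm

A 6-joint arm with a two-finger parallel gripper is mounted at the origin on the work surface. World frame = base frame: x ahead of the robot, y to its left, z up, the work surface at z = 0. Lengths are in m, angles in rad, forces in N, time in s.
With the tool pointing down it reaches from about 0.35 to 0.975 m from the base axis. Payload 4.9 kg.
Tool frame: the origin (TCP) lies on the centre line of the jaws, within the pads' length; the fingertips stand 25 mm ahead of it and the grasp point (between the pads) lies 6 mm ahead of it; z points along the fingers, y is the line along which they close (so a half turn about z gives the same grasp; the last joint's range is limited). The gripper opens to 85 mm and grips with 20 to 120 N. Pads are 22 mm wide; open, the fingers measure 114 mm over their backs; the gripper's body (76 mm by 85 mm) begins 54 mm behind the grasp point. The pads swing forward as they close: fully open they stand 13 mm farther back than shut.
Start: joints at [-1.322, 0.053, 1.613, -0, 1.476, -0.119], TCP at [0.225, -0.583, 0.256] pointing down, gripper open.
Joint ranges: [-3.01, 3.01], [-1.01, 2.22], [0.06, 2.58], [-1.02, 4.17], [0.09, 2.62], [-3.14, 3.14]. Speed limits (rad/s): [2.57, 2.57, 3.14, 3.14, 3.14, 3.14].

### API

Orientations are given as a unit quaternion [w, x, y, z].
In Python, from plant import state, grab_frame, get_calibration, job gives the robot as it stands. The module is installed in compiled form; this text tells all that it offers.
- The arm moves only by the tool move_arm, never from a script. Its argument "targets" is a list that holds one entry, the list of rows, each a list of 5 numbers: the opening in per cent of the stroke, from 0 (shut) to 100 (fully open), then the shift along the tool's x, y, z as a fraction of full scale, then the turn about the tool's z as a fraction of full scale. A call has 1 to 5 rows; each row shifts and turns the commanded pose from where the row before left it, along the tool's axes as they then stand; what a row does not reach is not made up. Full scale, the value 1, is 0.6 m for a shift and 6 degrees for a turn. A row lasts 1/12 s, in which the tool goes at most 41.7 mm and 7.16 degrees, less where a joint would pass 70% of its speed; a pose out of reach is approached as far as the arm can. A call with a number of a shift or a turn outside -1 to 1 is refused whole. A call with a gripper value outside its range is refused whole. The fingers move at their own pace and stop on an object; the grip force is fixed at half the most. Time passes only in rows, so rows that do not move let the fingers close. It gives the time, the measured TCP pose, the force, the opening and the grip force at its end, in the units of the state.
- state(): the state, without advancing time (a new reading comes with each control period).
- grab_frame(name): name is "side" or "top" or "wrist"; returns the picture (400x640x3 uint8, red, green, blue); there is no depth.
- get_calibration(name): a dict with "vertical_fov" (degrees; the focal length in pixels is half the picture's height over the tangent of half this angle, whatever the lens; pixels are square), "cx", "cy" (the principal point, pixels), "R" (3x3) and "t" (3): a world point X has camera coordinates R X + t. Camera axes: x right, y down, z forward; pixel columns grow to the right and rows downward; lengths in m; the calibration is good to about 2 mm. A picture is of the moment at which its call begins: read the wrist's pose just before it. get_calibration takes no time and is no camera call; for the wrist camera it gives the pose at the moment of the call.
- job.job_done(): hands the job in; it is judged then, once.
The state is a dict: "time": time; "joint_pos": joint angles; "joint_vel": joint speeds; "joint_efforts": joint torques, N m; "tool_pos": TCP position; "tool_rot": TCP orientation; "contact_force": force on the tool from outside, world axes, zero at the start; "ft_torque": the same for the moment, N m; "gripper_width": opening from 0.0 (shut) to 1.0 (fully open); "grasp_force": force on a finger pad.
Only numpy, scipy, OpenCV 4.12 (cv2) and the standard library are available. Lean on these libraries where they do the work, as an engineer would, in place of code of your own. Each camera call takes 0.05 s, during which the arm holds its last target. There are 200 camera calls.

### The job

Get the tray of brass bars ready on the clamp base: first swing the clamp's foot right up, then nudge the aluminium tray along until the hole in its tab drops over the base's locating pin and the tray lies flat and square on the base. With the foot still up, lay every brass bar from the bench flat in the trough of the tray made for its length, the short bars in the short trough and the long ones in the long trough, and last swing the clamp's foot fully down onto the tab. Leave the jar, the cup and the screwdriver alone.

Things in the scene. Friction and masses are not known exactly. Their poses are not given: they have to be found in the camera images.
- base: grey clamp base fixed to the bench, turned by up to about 0.25 rad. Origin on the bench, z up. Bed top at z = 12 mm, from x = -150 to 72 and y = -94 to 66 mm; an equally thick arm of it (x = 34 to 78, y = -176 to -94 mm) carries the clamp. The seated tray's x axis points along this x, the tray's origin then at x = -59, y = 0, z = 12 mm
- pin (a point): foot of the locating pin on the bed (base frame x = 30, y = 0, z = 12 mm), same axes as the base. The pin is fixed, upright, steel, 9 mm in diameter, 8 mm high above the bed, with slightly rounded rim
- pivot (a point): axis of the clamp lever (base frame x = 56, y = -80, z = 42 mm), same axes as the base; the hinge axis is the base's x
- clamp (a joint): angle of the clamp lever, a seesaw on the pivot, rad: 0 = foot down, just touching the top of the seated tray's tab; 0.6 = foot right up (stop; over 0.5 counts as right up); lower stop at -0.03. Starts at 0.2 to 0.3; friction holds it where it is left (2 to 3 N at its ends moves it). Pressing the ball down raises the foot, pressing the arm down lowers it
- ball (a point): centre of the black ball (20 mm across) at the end of the lever's round handle, on the -y side of the pivot, 75 mm from it; the handle slopes up by 0.55 rad at joint 0 and is about level at 0.6: the ball is then 81 and 38 mm above the bench
- foot_top (a point): point on the top face of the lever's flat arm (12 mm wide, 10 mm thick, on the +y side of the pivot), right above the rubber foot (12 mm across, 25 mm high, 62 mm from the pivot); 47 mm above the bench at joint 0, 81 mm at joint 0.6
- tray: aluminium tray with two open troughs, about 220 g. Origin on the underside of its body (x = -46 to 46, y = -86 to 60 mm); x towards the tab, z up. Floor 5 mm thick, walls 4 mm thick, their top 10 mm above the underside. The tab is a 5 mm plate from x = 46 to 123, y = -25 to 25 mm. At the start the tray is tilted by about 0.05 rad, its tab resting on top of the pin
- tab_hole (a point): centre of the tab's round hole at the underside (tray x = 89, y = 0, z = 0 mm), axes as the tray; hole 14 mm in diameter, so it drops over the pin when within about 2 mm; starts 14 to 28 mm short of the pin (on its -x side) and up to 15 mm to the side
- lug_top (a point): top centre of the upright lug on the tab (tray x = 62, y = 0, z = 29 mm), axes as the tray; the lug is 10 mm thick (y), 16 mm long (x) and stands 24 mm above the tab: a grip for sliding the tray
- long_trough (a point): centre of the long trough's floor (tray x = 0, y = 29, z = 5 mm), axes as the tray; inside 84 mm (x) by 54 mm (y), walls 5 mm high above the floor; holds two long bars side by side along x
- short_trough (a point): centre of the short trough's floor (tray x = -14, y = -42, z = 5 mm), axes as the tray; inside 56 mm (x) by 80 mm (y), walls 5 mm high above the floor; holds three short bars side by side along x; too short for a long bar. Its end towards the tab is filled level with the walls
- short_1: one of three identical square brass bars, 44 mm long, 10 x 10 mm in section, lying on the bench (may be absent); origin at its centre, x along its length (either way round is the same, and it may lie on any of its four sides)
- short_2: one of three identical square brass bars, 44 mm long, 10 x 10 mm in section, lying on the bench (may be absent); origin at its centre, x along its length (either way round is the same, and it may lie on any of its four sides)
- short_3: one of three identical square brass bars, 44 mm long, 10 x 10 mm in section, lying on the bench (may be absent); origin at its centre, x along its length (either way round is the same, and it may lie on any of its four sides)
- long_1: one of two identical square brass bars, 70 mm long, 10 x 10 mm in section, lying on the bench (may be absent); origin at its centre, x along its length (either way round is the same, and it may lie on any of its four sides)
- long_2: one of two identical square brass bars, 70 mm long, 10 x 10 mm in section, lying on the bench (may be absent); origin at its centre, x along its length (either way round is the same, and it may lie on any of its four sides)
- glue_jar: bystander: amber jar, 56 mm across, 75 mm high, origin under its centre
- cup: bystander: white cup, 72 mm across, 80 mm high, origin under its centre
- screwdriver: bystander: screwdriver lying on the bench, about 0.2 m long, origin under its middle

How it is judged:
By the outcome, as a careful person would: the job done as asked, in the order asked, and still so for the second after the job is handed in, with the robot touching nothing.
Of short_1, short_2, short_3, long_1, long_2 only 3 to 5 are there at a start; the rules pass over those that are not, and their reading is None.
At some moment in a run one of short_1, short_2, short_3, long_1, long_2 may be knocked a few centimetres aside while the robot is not near it.
Once in a run the grip may slacken for a moment while it holds something.
It also fails if it takes over 210 s, if anything falls off the work surface, if the arm or the gripper's body presses on something with over 40 N, if the wrist force passes 120 N, or if a joint passes its speed limit or range.

## Working session

There is one attempt and no reset: what is moved stays moved. The work goes in short steps, Python scripts to look and compute and a tool call to move; the robot and the scene stay as the last step left them, time stands still between calls to the robot, and variables do not carry over. Pictures are saved under pics/ and viewed, at most 14 in all, crops included, and the job is handed in when it is done.

Besides the shell and the picture viewer there is one more tool, called after ">>>" by a JSON object that holds its "api" and its "payload". move_arm: Moves the arm, as the interface text tells. Shift numbers are shares of 0.6 m and turn numbers shares of 6 degrees, none past 1 either way. Its arguments: {"type":"object","properties":{"targets":{"type":"array"}},"required":["targets"]}

```bash
mkdir -p pics; cat > h.py <<'E'
import numpy as np, cv2
from plant import state, grab_frame, get_calibration, job
def K(c): return 200/np.tan(np.radians(c["vertical_fov"])/2)
def snap(n,f=None):
    c=get_calibration(n); im=grab_frame(n)
    if f: cv2.imwrite(f"pics/{f}.png",cv2.cvtColor(im,cv2.COLOR_RGB2BGR))
    return im,c
def ray(c,u,v,z):
    R=np.array(c["R"]);t=np.array(c["t"]);f=K(c)
    o=-R.T@t; d=R.T@np.array([(u-c["cx"])/f,(v-c["cy"])/f,1.])
    return o+d*(z-o[2])/d[2]
def proj(c,X):
    p=np.array(c["R"])@np.array(X)+np.array(c["t"]); f=K(c)
    return c["cx"]+f*p[0]/p[2], c["cy"]+f*p[1]/p[2]
E
python3 - <<'E'
from h import *
for n in("top","side"):
    im,c=snap(n,n+"0"); R=np.array(c["R"]); print(n,c["vertical_fov"],-R.T@np.array(c["t"]),R.round(2).tolist())
s=state(); print(s["time"],s["tool_pos"],s["tool_rot"],s["gripper_width"])
E
```

```text
top 44.28848977169844 [ 0.43722986 -0.12467271  1.06800312] [[0.0, -1.0, 0.01], [-0.98, -0.0, -0.18], [0.18, -0.01, -0.98]]
side 51.61341072215688 [ 0.37014897 -0.82157668  0.66849043] [[0.95, -0.3, 0.02], [-0.17, -0.59, -0.79], [0.25, 0.75, -0.61]]
0.1 [ 0.22457502 -0.58269368  0.2551646 ] [-9.43420158e-04  9.83139225e-01  1.82856148e-01 -6.27203297e-05] 0.9952555120969448
```

View pics/top0.png

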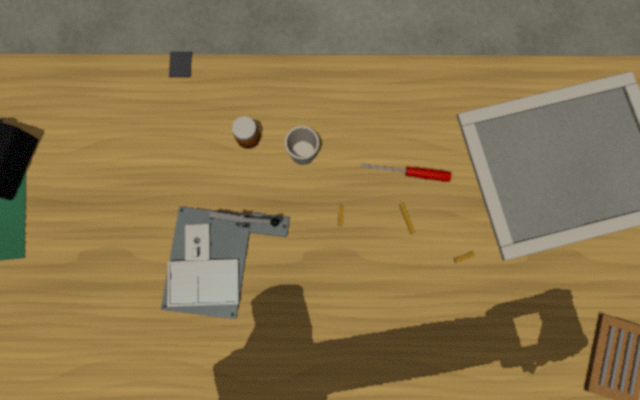

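View pics/side0.png

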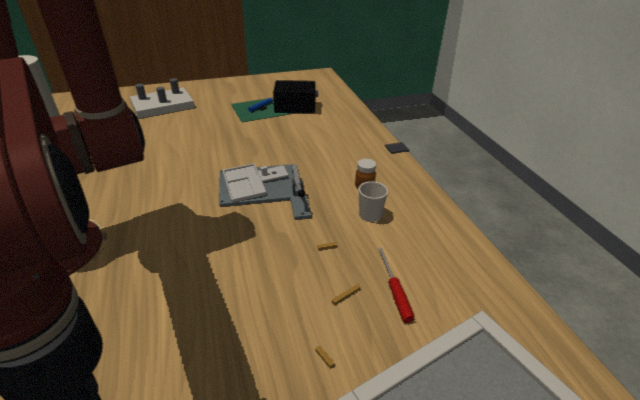

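The top view shows the base at (205,262), the lever running to a ball at (278,221), and bars at (340,215) short, (407,218) long and (464,257) short. I'll zoom in and measure these.

```bash
python3 - <<'E'
from h import *
im=cv2.cvtColor(cv2.imread("pics/top0.png"),cv2.COLOR_BGR2RGB); c=get_calibration("top")
cr=im[195:330,150:310]; cr=cv2.resize(np.clip(cr*1.4,0,255).astype(np.uint8),None,fx=5,fy=4.4,interpolation=cv2.INTER_CUBIC)[:600]
cr=cv2.resize(im[195:325,150:310],(738,600),interpolation=cv2.INTER_CUBIC)
cv2.imwrite("pics/cropbase.png",cv2.cvtColor(cr,cv2.COLOR_RGB2BGR))
hsv=cv2.cvtColor(im,cv2.COLOR_RGB2HSV)
m=cv2.inRange(hsv,(17,190,70),(30,255,255))
n,l,st,ce=cv2.connectedComponentsWithStats(m)
for i in range(1,n):
    if st[i,4]>25:
        p=np.argwhere(l==i)[:,::-1].astype(np.float32); r=cv2.minAreaRect(p); b=cv2.boxPoints(r)
        w=np.array([ray(c,*q,0.01)[:2] for q in b]); e=[np.linalg.norm(w[k+1]-w[k]) for k in(0,1)]
        k=int(np.argmax(e)); d=w[k+1]-w[k]
        print(ce[i].round(),st[i,4],ray(c,*ce[i],.008)[:2].round(4),np.round(e,3),"yaw",np.degrees(np.arctan2(d[1],d[0])).round(1))
print(hsv[215,340],hsv[218,407],hsv[257,464],hsv[213,262],hsv[300,420])
g=cv2.inRange(hsv,(80,15,60),(125,120,200)); g[:, :150]=0; g[:,300:]=0; g[:190]=0;g[330:]=0
n,l,st,ce=cv2.connectedComponentsWithStats(g)
for i in range(1,n):
    if st[i,4]>100: print(st[i],ce[i])
for q in [(180,207),(289,218),(287,236),(250,234),(236,318),(163,307)]: print(q,ray(c,*q,.012)[:2].round(4))
E
```

```text
[407. 218.] 90 [ 0.5946 -0.3122] [0.009 0.064] yaw -160.0
[340. 215.] 44 [ 0.6    -0.1677] [0.04  0.007] yaw -0.3
[464. 257.] 52 [ 0.5103 -0.4329] [0.04  0.007] yaw -71.9
[ 21 220 147] [ 20 192 150] [ 21 203 146] [ 18 107 124] [ 20 141 164]
(180, 207) [0.6175 0.1813]
(289, 218) [ 0.5936 -0.0562]
(287, 236) [ 0.5544 -0.0524]
(250, 234) [0.5586 0.0274]
(236, 318) [0.3823 0.0518]
(163, 307) [0.4047 0.2055]
```

View pics/cropbase.png

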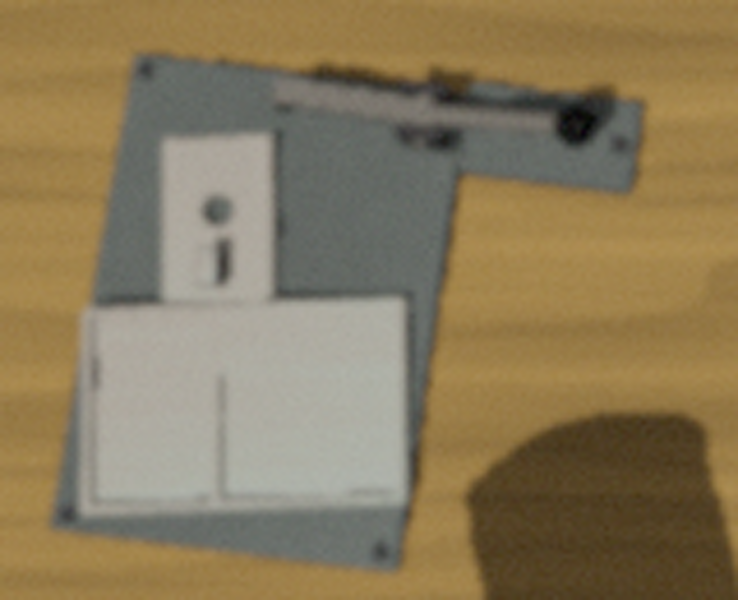

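```bash
cat >> h.py <<'E'
def tyaw():
    s=state(); w,x,y,z=s["tool_rot"]; return 2*np.arctan2(y,x)
def go(p,yaw=None):
    "print turn shares to yaw, then tool-frame shift shares (of 0.6) to p"
    s=state(); a=tyaw(); t=np.array(s["tool_pos"])
    if yaw is not None:
        d=(a-yaw+np.pi/2)%np.pi-np.pi/2; a-=d; print("turn/6deg %.3f"%(np.degrees(d)/6))
    d=(np.array(p)-t)/0.6
    print("shift tool x,y,z: %.4f %.4f %.4f"%(np.cos(a)*d[0]+np.sin(a)*d[1],np.sin(a)*d[0]-np.cos(a)*d[1],-d[2]), "yawnow %.4f"%tyaw())
def fit(L,W):
    L=np.array(L,float);W=np.array(W,float)[:,:2]; l=L.mean(0);w=W.mean(0)
    A=L-l;B=W-w; th=np.arctan2((A[:,0]*B[:,1]-A[:,1]*B[:,0]).sum(),(A*B).sum())
    R=np.array([[np.cos(th),-np.sin(th)],[np.sin(th),np.cos(th)]]); o=w-R@l
    return th,o,np.linalg.norm(W-(L@R.T+o),axis=1)
def at(th,o,x,y): return np.array(o)+[x*np.cos(th)-y*np.sin(th),x*np.sin(th)+y*np.cos(th)]
E
python3 - <<'E'
from h import *
c=get_calibration("top"); px=lambda q:(150+q[0]/4.6125-.4,195+q[1]/4.615-.4)
B=[(138,56),(642,102),(632,190),(458,172),(398,568),(54,524)]
L=np.array([(72,66),(78,-176),(34,-176),(34,-94),(-150,-94),(-150,66)])/1e3
th,o,r=fit(L,[ray(c,*px(q),.012) for q in B]); print("base",th,o,r.round(4))
T=[(162,137),(273,131),(406,296),(404,504),(79,516),(82,308)]
Lt=np.array([(123,25),(123,-25),(46,-86),(-46,-86),(-46,60),(46,60)])/1e3
zs=[.027,.027,.026,.022,.022,.026]
tt,to,r=fit(Lt,[ray(c,*px(q),z) for q,z in zip(T,zs)]); print("tray",tt,to,r.round(4))
print("hole meas",ray(c,*px((217,210)),.024),"model",at(tt,to,.089,0),"pin",at(th,o,.03,0))
b=ray(c,*px((577,125)),.064); print("ball",b,"model",at(th,o,.056,-.08-.0716))
print("lug",at(tt,to,.062,0))
p=at(th,o,.056,-.08-.073); go([*p,.11],th)
E
```

```text
base -0.1194454941858582 [0.5413306 0.1268974] [0.003  0.002  0.0008 0.0008 0.0019 0.0026]
tray 0.03168877732775737 [0.4553297  0.13562435] [0.0004 0.0015 0.0012 0.0006 0.0013 0.0006]
hole meas [0.54410864 0.13866317 0.024     ] model [0.54428502 0.13844418] pin [0.57111685 0.12332255]
ball [ 0.57817068 -0.03018324  0.064     ] model [ 0.57886669 -0.03029548]
lug [0.51729857 0.13758872]
turn/6deg 4.653
shift tool x,y,z: 0.4766 -0.9821 0.2419 yawnow 0.3678
```

>>> {"api": "move_arm", "payload": {"targets": [[[0,0,0,0,0.93],[0,0,0,0,0.93],[0,0,0,0,0.93],[0,0,0,0,0.93],[0,0,0,0,0.93]]]}}

```text
time: 0.52
tool_pos: [0.2247, -0.5828, 0.2556]
tool_rot: [-0.001, 0.998, -0.062, -0.0]
contact_force: [-0.7, 0.2, 0.1]
gripper_width: 0.299
grasp_force: 0.0
```

>>> {"api": "move_arm", "payload": {"targets": [[[0,0.03,-0.061,0,0],[0,0.03,-0.061,0,0],[0,0.03,-0.061,0,0],[0,0.03,-0.061,0,0],[0,0.03,-0.061,0,0]]]}}

```text
time: 0.93
tool_pos: [0.3363, -0.4103, 0.2557]
tool_rot: [-0.0, 0.998, -0.06, -0.0]
contact_force: [0.6, -0.6, -0.6]
gripper_width: -0.001
grasp_force: 0.0
```

>>> {"api": "move_arm", "payload": {"targets": [[[0,0.03,-0.061,0,0],[0,0.03,-0.061,0,0],[0,0.03,-0.061,0,0],[0,0.03,-0.061,0,0],[0,0.03,-0.061,0,0]]]}}

```text
time: 1.35
tool_pos: [0.4474, -0.2392, 0.256]
tool_rot: [-0.0, 0.998, -0.06, -0.0]
contact_force: [1.1, 0.1, -0.2]
gripper_width: 0.001
grasp_force: 0.0
```

>>> {"api": "move_arm", "payload": {"targets": [[[0,0.03,-0.061,0,0],[0,0.03,-0.061,0,0],[0,0.03,-0.061,0,0],[0,0,0,0,0],[0,0,0,0,0]]]}}

```text
time: 1.77
tool_pos: [0.5141, -0.1366, 0.2557]
tool_rot: [-0.0, 0.998, -0.057, -0.001]
contact_force: [-1.2, 0.2, 0.7]
gripper_width: -0.0
grasp_force: 0.0
```

```bash
python3 - <<'E'
from h import *
im,c=snap("wrist","w1"); th=-.1194;o=[.5413,.1269]; p=at(th,o,.056,-.153); go([*p,.11],th); s=state(); print(s["tool_pos"],s["time"],s["tool_rot"],proj(c,[*at(th,o,.056,-.1516),.064]))
E
```

```text
turn/6deg 0.021
shift tool x,y,z: 0.0867 -0.1886 0.2429 yawnow -0.1172
[ 0.51354753 -0.13785966  0.25571266] 1.8167 [ 5.88098075e-05  9.98282946e-01 -5.85727143e-02 -6.26830565e-04] (np.float64(217.14603127316946), np.float64(135.95944450861887))
```

View pics/w1.png

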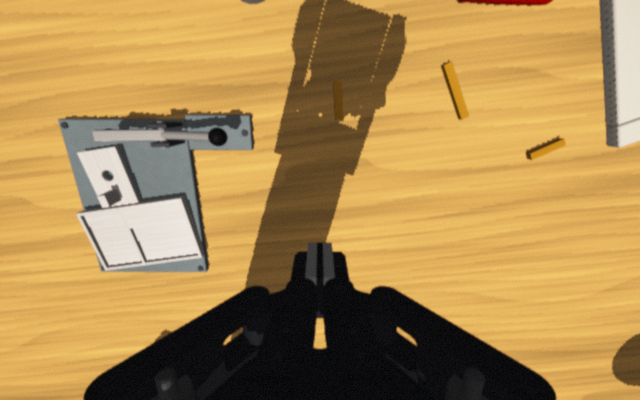

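The wrist view confirms the ball at (217,136), and there is something brown at (165,335) that could be another bar. Next I'll press the ball.

>>> {"api": "move_arm", "payload": {"targets": [[[0,0.0217,-0.0472,0,0],[0,0.0217,-0.0472,0,0],[0,0.0217,-0.0472,0,0],[0,0.0217,-0.0472,0,0],[0,0,0,0,0]]]}}

```text
time: 2.23
tool_pos: [0.58, -0.0304, 0.256]
tool_rot: [-0.001, 0.998, -0.059, 0.0]
contact_force: [-0.4, -0.6, 0.2]
gripper_width: -0.007
grasp_force: 0.0
```

>>> {"api": "move_arm", "payload": {"targets": [[[0,0,0,0.06,0],[0,0,0,0.06,0],[0,0,0,0.06,0],[0,0,0,0.06,0],[0,0,0,0,0]]]}}

```text
time: 2.65
tool_pos: [0.5724, -0.0331, 0.1034]
tool_rot: [-0.001, 0.998, -0.061, -0.008]
contact_force: [-1.2, 0.6, -2.1]
gripper_width: 0.0
grasp_force: 0.0
```

```bash
python3 - <<'E'
from h import *
c=get_calibration("top");im,c=snap("top","t1"); s=state(); print(s["tool_pos"],s["contact_force"],tyaw(),at(-.1194,[.5413,.1269],.056,-.153))
w=cv2.imread("pics/w1.png"); 
hsv=cv2.cvtColor(im,cv2.COLOR_RGB2HSV); m=cv2.inRange(hsv,(15,175,30),(30,255,255))
n,l,st,ce=cv2.connectedComponentsWithStats(m)
for i in range(1,n):
    if 20<st[i,4]<600: print(ce[i].round(),st[i,4],ray(c,*ce[i],.008)[:2].round(3))
E
```

```text
[ 0.57476872 -0.03328895  0.10745939] [ 0.50980263 -0.02059081  0.06966553] -0.12148605229455041 [ 0.57867647 -0.03168121]
[248. 143.] 84 [0.764 0.038]
[407. 218.] 118 [ 0.595 -0.312]
[340. 215.] 62 [ 0.602 -0.168]
[464. 257.] 74 [ 0.511 -0.433]
```

>>> {"api": "move_arm", "payload": {"targets": [[[0,0.006,0,0.006,0],[0,0,0,0.01,0],[0,0,0,0.01,0],[0,0,0,0.01,0],[0,0,0,0.01,0]]]}}

```text
time: 3.12
tool_pos: [0.5839, -0.0335, 0.0865]
tool_rot: [0.001, 0.998, -0.059, 0.002]
contact_force: [-0.5, -1.1, 2.4]
gripper_width: 0.001
grasp_force: 1.3
```

>>> {"api": "move_arm", "payload": {"targets": [[[0,0,0,0.006,0],[0,0,0,0.005,0],[0,0,0,0.003,0],[0,0,0,0,0],[0,0,0,0,0]]]}}

```text
time: 3.53
tool_pos: [0.582, -0.0324, 0.0759]
tool_rot: [-0.0, 0.998, -0.06, -0.001]
contact_force: [0.3, 0.2, 0.7]
gripper_width: -0.002
grasp_force: 0.2
```

>>> {"api": "move_arm", "payload": {"targets": [[[0,0,0,0.003,0],[0,0,0,0.003,0],[0,0,0,0.002,0],[0,0,0,0,0],[0,0,0,0,0]]]}}

```text
time: 3.95
tool_pos: [0.5823, -0.0327, 0.0726]
tool_rot: [0.0, 0.998, -0.059, -0.001]
contact_force: [-5.2, 0.1, 8.0]
gripper_width: 0.0
grasp_force: 4.3
```

```bash
python3 - <<'E'
from h import *
s=state(); print(s["tool_pos"],s["contact_force"])
im,c=snap("side","s1"); cv2.imwrite("pics/s1c.png",cv2.cvtColor(cv2.resize(im[140:240,200:350],(780,520),interpolation=cv2.INTER_CUBIC),cv2.COLOR_RGB2BGR))
E
```

```text
[ 0.58228992 -0.03268413  0.07260755] [-5.20277306  0.13655572  7.95588266]
```

View pics/s1c.png

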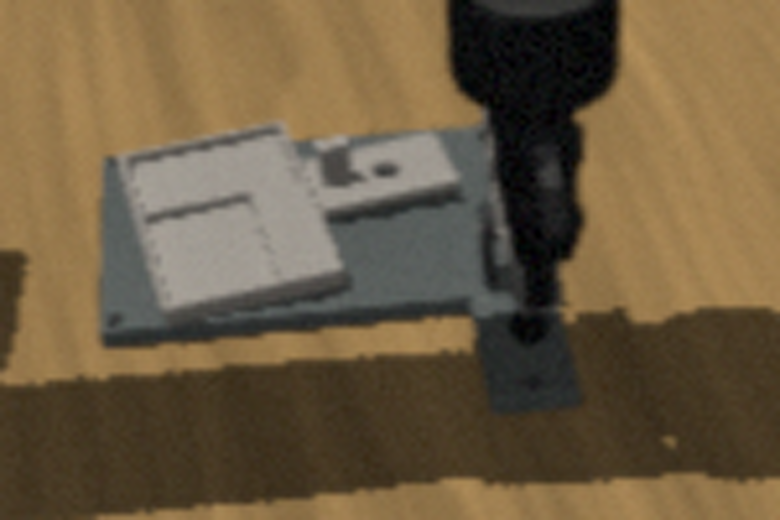

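The ball is at its stop (TCP z 72.6 mm, 8 N), so the foot is right up. Now I'll move up and over to the lug.

>>> {"api": "move_arm", "payload": {"targets": [[[0,0,0,-0.03,0],[0,0,0,-0.06,0],[0,0,0,-0.06,0],[60,0,0,-0.06,-0.75],[60,0,0,-0.04,-0.75]]]}}

```text
time: 4.42
tool_pos: [0.5832, -0.0326, 0.2251]
tool_rot: [0.0, 1.0, 0.021, 0.002]
contact_force: [0.5, -0.7, 0.3]
gripper_width: 0.274
grasp_force: 0.0
```

```bash
python3 - <<'E'
from h import *
go([.5173,.1376,.2],.0317)
E
```

```text
turn/6deg 0.097
shift tool x,y,z: -0.1008 -0.2870 0.0419 yawnow 0.0418
```

>>> {"api": "move_arm", "payload": {"targets": [[[60,-0.02,-0.0575,0,0.05],[60,-0.02,-0.0575,0,0],[60,-0.02,-0.0575,0,0],[60,-0.02,-0.0575,0,0],[60,-0.02,-0.0575,0,0]]]}}

```text
time: 4.83
tool_pos: [0.5154, 0.1391, 0.221]
tool_rot: [-0.0, 1.0, 0.016, -0.0]
contact_force: [0.2, 0.4, 0.5]
gripper_width: 0.602
grasp_force: 0.0
```

>>> {"api": "move_arm", "payload": {"targets": [[[60,0,0,0,0],[60,0,0,0,0],[60,0,0,0,0]]]}}

```text
time: 5.08
tool_pos: [0.5165, 0.1375, 0.2211]
tool_rot: [0.0, 1.0, 0.017, -0.0]
contact_force: [-0.3, -0.2, 0.6]
gripper_width: 0.598
grasp_force: 0.0
```

```bash
python3 - <<'E'
from h import *
im,c=snap("wrist","w2"); go([.5173,.1376,.054],.0317); print(state()["tool_pos"],proj(c,[.5173,.1376,.047]),proj(c,[.5442,.1386,.025]))
im,c=snap("top"); cv2.imwrite("pics/t2c.png",cv2.cvtColor(cv2.resize(im[195:325,150:310],(738,600),interpolation=cv2.INTER_CUBIC),cv2.COLOR_RGB2BGR))
E
```

```text
turn/6deg 0.003
shift tool x,y,z: 0.0009 -0.0010 0.2787 yawnow 0.0320
[0.51679739 0.13699727 0.22124642] (np.float64(319.9361594064264), np.float64(185.67478666973736)) (np.float64(319.8440013699423), np.float64(157.78656776391026))
```

View pics/w2.png

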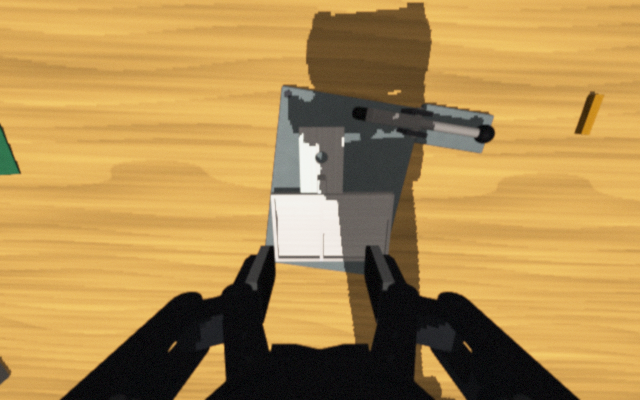

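The hole is at (320,157), matching my prediction, and the foot is raised at (360,113). Descending to grip the lug.

>>> {"api": "move_arm", "payload": {"targets": [[[60,0.001,-0.001,0.06,0],[60,0,0,0.06,0],[60,0,0,0.06,0],[60,0,0,0.06,0],[60,0,0,0.04,0]]]}}

```text
time: 5.6
tool_pos: [0.5156, 0.1366, 0.0497]
tool_rot: [0.0, 1.0, 0.015, -0.002]
contact_force: [-0.9, -0.8, -0.7]
gripper_width: 0.599
grasp_force: 0.0
```

>>> {"api": "move_arm", "payload": {"targets": [[[60,0,0,0,0],[0,0,0,0,0],[0,0,0,0,0],[0,0,0,0,0],[0,0,0,0,0]]]}}

```text
time: 6.02
tool_pos: [0.5195, 0.1383, 0.0565]
tool_rot: [-0.0, 1.0, 0.016, 0.003]
contact_force: [-0.4, -0.9, 3.1]
gripper_width: 0.099
grasp_force: 59.9
```

```bash
python3 - <<'E'
from h import *
s=state(); print(s["tool_pos"],s["contact_force"],s["gripper_width"],s["grasp_force"],tyaw())
# refine base from w2-time top crop: line fits on the bed's edges
im=cv2.cvtColor(cv2.imread("pics/top0.png"),cv2.COLOR_BGR2RGB); c=get_calibration("top")
hsv=cv2.cvtColor(im,cv2.COLOR_RGB2HSV).astype(int)
sat=cv2.cvtColor(im,cv2.COLOR_RGB2HSV)[:,:,1].astype(float)
S=cv2.GaussianBlur(sat,(0,0),.7)
th,o=-.1194,np.array([.5413,.1269])
def edge(p0,p1,n):
    # search along outward normal n for half-level of saturation
    out=[]
    for t in np.linspace(.08,.92,25):
        q=np.array(p0)*(1-t)+np.array(p1)*t; k=np.arange(-.010,.0101,.0005)
        P=[proj(c,[*at(th,o,*(q+np.array(n)*d)),.012]) for d in k]
        v=np.array([S[int(round(b)),int(round(a))] if 0 else cv2.getRectSubPix(S.astype(np.float32),(1,1),(float(a),float(b)))[0,0] for a,b in P])
        g=np.gradient(cv2.GaussianBlur(v.reshape(-1,1),(1,7),1).ravel()); i=g[2:-2].argmax()+2
        out.append(k[i])
    out=np.array(out); s=np.linspace(.08,.92,25); m=abs(out-np.median(out))<.003
    f=np.polyfit(s[m],out[m],1); return np.median(out).round(4),f.round(4),m.sum()
for name,e in dict(left=((-.15,.066),(.072,.066),(0,1)),right=((-.15,-.094),(.034,-.094),(0,-1)),bot=((-.15,-.094),(-.15,.066),(-1,0)),top=((.072,-.02),(.072,.066),(1,0)),armend=((.034,-.176),(.078,-.176),(0,-1))).items(): print(name,edge(*e))
E
```

```text
[0.51946342 0.1382914  0.0565094 ] [-0.42191386 -0.88320199  3.11137232] 0.09943620031722851 59.900949597358704 0.03275807268199282
left (np.float64(0.0), array([-0.0008,  0.0006]), np.int64(23))
right (np.float64(-0.0005), array([-0.0004, -0.0003]), np.int64(25))
bot (np.float64(0.0), array([-0.0003,  0.0001]), np.int64(25))
top (np.float64(-0.001), array([ 0.0002, -0.0012]), np.int64(25))
armend (np.float64(-0.001), array([-0.0004, -0.0005]), np.int64(25))
```

>>> {"api": "move_arm", "payload": {"targets": [[[0,0,0,0,0.29],[0,0,0,0,0.29],[0,0,0,0,0.29],[0,0,0,0,0.29],[0,0,0,0,0.29]]]}}

```text
time: 6.43
tool_pos: [0.5193, 0.1386, 0.0564]
tool_rot: [-0.0, 0.998, -0.06, 0.003]
contact_force: [-0.5, 1.3, 1.7]
gripper_width: 0.097
grasp_force: 60.1
```

>>> {"api": "move_arm", "payload": {"targets": [[[0,0.006,0.002,0,0],[0,0.006,0.002,0,0],[0,0.006,0.002,0,0],[0,0.006,0.002,0,0],[0,0.006,0.002,0,0]]]}}

```text
time: 6.85
tool_pos: [0.5351, 0.1312, 0.0568]
tool_rot: [-0.001, 0.998, -0.059, 0.0]
contact_force: [-8.4, 1.7, 13.4]
gripper_width: 0.095
grasp_force: 61.3
```

>>> {"api": "move_arm", "payload": {"targets": [[[0,0.006,0.002,0,0],[0,0.006,0.002,0,0],[0,0,0,0,0],[0,0,0,0,0],[0,0,0,0,0]]]}}

```text
time: 7.27
tool_pos: [0.5438, 0.127, 0.0558]
tool_rot: [-0.0, 0.998, -0.06, 0.003]
contact_force: [5.8, -0.7, 3.5]
gripper_width: 0.097
grasp_force: 60.2
```

```bash
python3 - <<'E'
from h import *
s=state(); print(s["tool_pos"],s["contact_force"],s["grasp_force"],tyaw()); go([.546,.1262,.0565],-.1194)
im,c=snap("wrist"); print("pinbase",proj(c,[.5708,.1233,.02]))
a=cv2.resize(im[130:280,240:400],(640,600),interpolation=cv2.INTER_CUBIC); cv2.imwrite("pics/w3.png",cv2.cvtColor(a,cv2.COLOR_RGB2BGR))
im,c=snap("top","t3")
E
```

```text
[0.54375075 0.12700537 0.0558214 ] [ 5.80613763 -0.69717299  3.50260471] 60.15913724899292 -0.11919838457079387
turn/6deg 0.002
shift tool x,y,z: 0.0039 0.0009 -0.0011 yawnow -0.1192
pinbase (np.float64(321.2111191452213), np.float64(204.78661560513282))
```

View pics/w3.png

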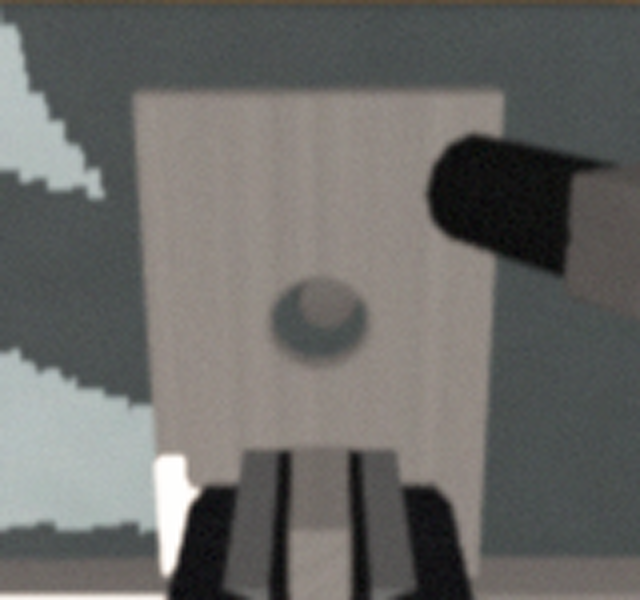

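The pin shows through the hole, about 2–3 mm forward and 1 mm to the right of its centre. I'll nudge that far and release.

>>> {"api": "move_arm", "payload": {"targets": [[[0,0.0022,0.001,0,0],[0,0.002,0,0,0],[0,0,0,0,0],[0,0,0,0,0]]]}}

```text
time: 7.7
tool_pos: [0.5441, 0.1262, 0.0539]
tool_rot: [-0.0, 0.998, -0.06, 0.001]
contact_force: [3.9, 1.5, 3.9]
gripper_width: 0.095
grasp_force: 60.2
```

>>> {"api": "move_arm", "payload": {"targets": [[[30,0,0,0,0],[30,0,0,0,0],[30,0,0,0,0],[30,0,0,0,0]]]}}

```text
time: 8.03
tool_pos: [0.5422, 0.1259, 0.0522]
tool_rot: [0.0, 0.998, -0.059, -0.002]
contact_force: [1.0, -0.1, -0.8]
gripper_width: 0.297
grasp_force: 0.0
```

```bash
python3 - <<'E'
from h import *
s=state(); print(s["tool_pos"],s["contact_force"],tyaw())
im,c=snap("wrist"); print("pin top, foot",proj(c,[.5708,.1233,.02]))
a=cv2.resize(im[130:280,240:400],(640,600),interpolation=cv2.INTER_CUBIC); cv2.imwrite("pics/w4.png",cv2.cvtColor(a,cv2.COLOR_RGB2BGR))
E
```

```text
[0.54217377 0.12589625 0.05221727] [ 0.96961209 -0.09129439 -0.82459576] -0.11890649749195384
pin top, foot (np.float64(318.9336400253948), np.float64(204.12812131476477))
```

View pics/w4.png

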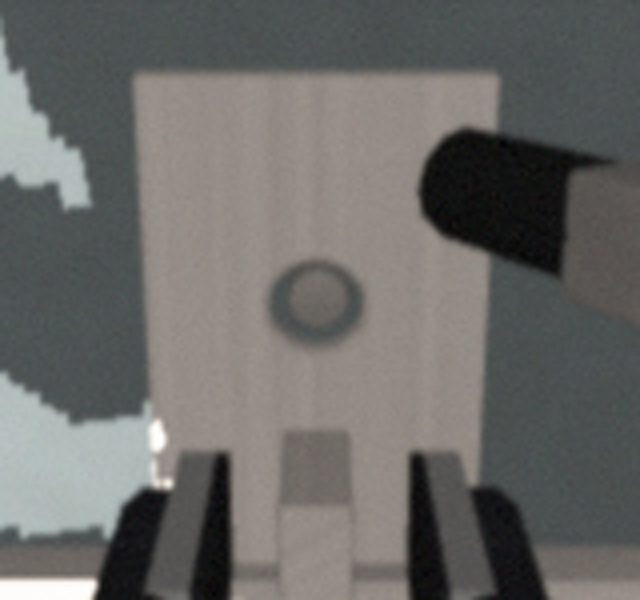

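The pin is now centred in the hole and stands proud, so the tray has dropped. I'll rise and head for the nearest short bar.

>>> {"api": "move_arm", "payload": {"targets": [[[40,0,0,-0.02,0],[50,0,0,-0.05,0],[50,0,0,-0.06,0],[50,0,0,-0.06,0],[50,0,0,-0.06,0]]]}}

```text
time: 8.5
tool_pos: [0.5431, 0.126, 0.2058]
tool_rot: [0.0, 0.998, -0.06, -0.0]
contact_force: [0.6, -0.2, -0.9]
gripper_width: 0.496
grasp_force: 0.0
```

```bash
python3 - <<'E'
from h import *
go([.59,-.168,.2],0)
E
```

```text
turn/6deg -1.137
shift tool x,y,z: 0.0782 0.4900 0.0096 yawnow -0.1191
```

>>> {"api": "move_arm", "payload": {"targets": [[[50,0,0,0,-0.6],[50,0,0,0,-0.54],[50,0.01,0.061,0,0],[50,0.01,0.061,0,0],[50,0.01,0.061,0,0]]]}}

```text
time: 8.92
tool_pos: [0.5616, 0.0155, 0.2047]
tool_rot: [0.0, 1.0, 0.001, 0.0]
contact_force: [0.5, -0.0, -0.0]
gripper_width: 0.5
grasp_force: 0.0
```

>>> {"api": "move_arm", "payload": {"targets": [[[50,0.01,0.061,0,0],[50,0.01,0.061,0,0],[50,0.01,0.061,0,0],[50,0.01,0.061,0,0],[50,0.01,0.061,0,0]]]}}

```text
time: 9.33
tool_pos: [0.5916, -0.1686, 0.2045]
tool_rot: [0.0, 1.0, 0.0, 0.0]
contact_force: [0.7, 0.6, 1.2]
gripper_width: 0.501
grasp_force: 0.0
```

>>> {"api": "move_arm", "payload": {"targets": [[[50,0,0,0,0],[50,0,0,0,0]]]}}

```text
time: 9.5
tool_pos: [0.5916, -0.1685, 0.2042]
tool_rot: [-0.0, 1.0, -0.001, 0.0]
contact_force: [-0.1, 0.4, -0.6]
gripper_width: 0.502
grasp_force: 0.0
```

```bash
cat >> h.py <<'E'
def bars(n,im,c,z=.009,lo=(17,190,40)):
    hsv=cv2.cvtColor(im,cv2.COLOR_RGB2HSV); m=cv2.inRange(hsv,lo,(30,255,255)); m=cv2.morphologyEx(m,cv2.MORPH_OPEN,np.ones((2,2)))
    k,l,st,ce=cv2.connectedComponentsWithStats(m)
    for i in range(1,k):
        if st[i,4]>25:
            w=np.array([ray(c,u,v,z)[:2]*1000 for v,u in np.argwhere(l==i)],np.float32); r=cv2.minAreaRect(w); b=cv2.boxPoints(r)
            e=[b[1]-b[0],b[2]-b[1]]; j=int(np.argmax([np.linalg.norm(x) for x in e])); L=np.linalg.norm(e[j])
            if 28<L<90: print(n,ce[i].round(),"c",(np.array(r[0])/1000).round(4),"LxW",L.round(1),np.linalg.norm(e[1-j]).round(1),"yaw %.3f"%((np.arctan2(e[j][1],e[j][0])+np.pi/2)%np.pi-np.pi/2))
E
python3 - <<'E'
from h import *
im,c=snap("wrist","w5"); bars("wrist",im,c); print(state()["tool_pos"],tyaw(), proj(c,[.601,-.168,.005]))
im,c=snap("top","t5"); bars("top",im,c)
cv2.imwrite("pics/t5c.png",cv2.cvtColor(cv2.resize(im[195:325,150:310],(738,600),interpolation=cv2.INTER_CUBIC),cv2.COLOR_RGB2BGR))
E
```

```text
wrist [445. 177.] c [ 0.5945 -0.314 ] LxW 71.5 11.6 yaw 0.349
wrist [321. 174.] c [ 0.6002 -0.1698] LxW 42.9 8.8 yaw -0.038
wrist [531. 244.] c [ 0.5106 -0.4345] LxW 46.8 15.1 yaw -1.239
[ 0.59149281 -0.16712079  0.20396875] -0.0010844680198306064 (np.float64(319.5859661847943), np.float64(172.94869032441457))
top [409. 223.] c [ 0.5835 -0.3174] LxW 42.6 6.5 yaw 0.351
top [463. 258.] c [ 0.5069 -0.4306] LxW 32.5 5.3 yaw -1.256
```

View pics/t5c.png

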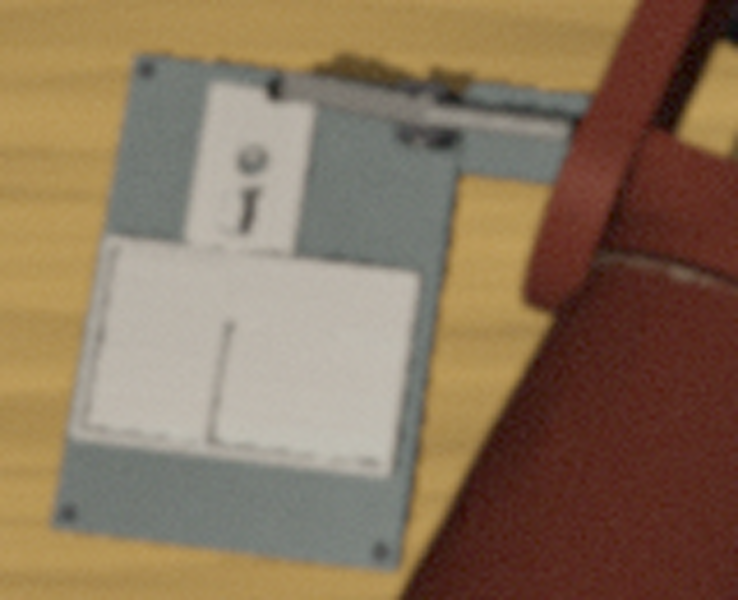

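View pics/w5.png

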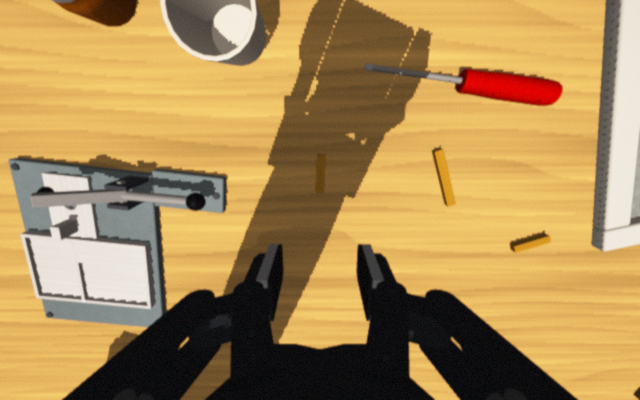

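The tray looks square on the base, and only three bars are on the bench: short (321,174), long (445,177) and short (531,244). Gripping the first short bar.

>>> {"api": "move_arm", "payload": {"targets": [[[50,0.016,0.003,0.06,0.3],[50,0,0,0.06,0],[50,0,0,0.06,0],[50,0,0,0.05,0],[50,0,0,0.03,0]]]}}

```text
time: 10.02
tool_pos: [0.5988, -0.1656, 0.0434]
tool_rot: [-0.001, 1.0, -0.014, -0.003]
contact_force: [0.3, 0.2, -0.4]
gripper_width: 0.498
grasp_force: 0.0
```

>>> {"api": "move_arm", "payload": {"targets": [[[50,0,0,0.02,0],[50,0,0,0.01,0],[50,0,0,0,0]]]}}

```text
time: 10.27
tool_pos: [0.6009, -0.1674, 0.0288]
tool_rot: [-0.0, 1.0, -0.015, -0.001]
contact_force: [-0.3, -0.5, -0.4]
gripper_width: 0.497
grasp_force: 0.0
```

```bash
python3 - <<'E'
from h import *
go([.601,-.169,.030],-.033); print(state()["tool_pos"])
c=get_calibration("top"); px=lambda q:(150+q[0]/4.6125-.4,195+q[1]/4.615-.4)
T=[(210,80),(420,270),(390,475),(70,440),(105,235)]
Lt=np.array([(123,25),(46,-86),(-46,-86),(-46,60),(46,60)])/1e3
tt,to,r=fit(Lt,[ray(c,*px(q),z) for q,z in zip(T,[.017]+[.022]*4)]); print("tray",tt,to,r.round(4),"expect",at(-.1194,[.5413,.1269],-.059,0))
E
```

```text
turn/6deg 0.030
shift tool x,y,z: 0.0003 0.0027 -0.0020 yawnow -0.0299
[ 0.60087096 -0.16738794  0.02877581]
tray -0.11111211526180516 [0.48008159 0.1355958 ] [0.0008 0.0006 0.0005 0.0012 0.0003] expect [0.48272006 0.13392787]
```

>>> {"api": "move_arm", "payload": {"targets": [[[50,0,0.002,-0.002,0],[0,0,0,0,0],[0,0,0,0,0],[0,0,0,0,0],[0,0,0,0,0]]]}}

```text
time: 10.68
tool_pos: [0.6024, -0.1703, 0.0327]
tool_rot: [0.001, 1.0, -0.016, 0.001]
contact_force: [-0.5, 0.6, 5.5]
gripper_width: 0.076
grasp_force: 58.8
```

>>> {"api": "move_arm", "payload": {"targets": [[[0,0,0,0,0],[0,0,0,-0.02,0],[0,0,0,-0.05,0],[0,0,0,-0.06,0],[0,0,0,-0.05,0]]]}}

```text
time: 11.1
tool_pos: [0.601, -0.1697, 0.1407]
tool_rot: [-0.0, 1.0, -0.016, -0.0]
contact_force: [1.4, -0.6, 0.1]
gripper_width: 0.079
grasp_force: 58.7
```

```bash
python3 - <<'E'
from h import *
print(state()["grasp_force"],state()["gripper_width"],state()["tool_pos"])
T=(-.113,[.4803,.1355]); p=at(*T,-.014,-.062); q=at(*T,-.014,-.022); print(p,q,at(*T,0,.029)); go([*p,.13],-.113)
E
```

```text
58.69521073065698 0.07941209621250571 [ 0.60099732 -0.16968272  0.14068306]
[0.45939819 0.07547405] [0.46390858 0.11521894] [0.48357003 0.16431505]
turn/6deg 0.780
shift tool x,y,z: -0.2806 -0.3794 0.0178 yawnow -0.0313
```

>>> {"api": "move_arm", "payload": {"targets": [[[0,0,0,0,0.78],[0,-0.04,-0.0542,0,0],[0,-0.04,-0.0542,0,0],[0,-0.04,-0.0542,0,0],[0,-0.04,-0.0542,0,0]]]}}

```text
time: 11.52
tool_pos: [0.5193, -0.0286, 0.139]
tool_rot: [-0.0, 0.998, -0.057, 0.0]
contact_force: [0.3, 0.3, -0.1]
gripper_width: 0.079
grasp_force: 58.7
```

>>> {"api": "move_arm", "payload": {"targets": [[[0,-0.04,-0.0542,0,0],[0,-0.04,-0.0542,0,0],[0,-0.04,-0.0542,0,0],[0,0,0,0,0],[0,0,0,0,0]]]}}

```text
time: 11.93
tool_pos: [0.4589, 0.0769, 0.139]
tool_rot: [0.0, 0.999, -0.055, 0.0]
contact_force: [0.2, -0.9, -0.2]
gripper_width: 0.081
grasp_force: 58.8
```

```bash
python3 - <<'E'
from h import *
print(state()["grasp_force"],state()["gripper_width"],state()["tool_pos"])
im,c=snap("wrist"); bars("w",im,c,z=.112,lo=(17,170,40)); bars("bench",im,c)
go([.4594,.0755,.0505],-.113)
E
```

```text
58.76261830329895 0.08105464470667902 [0.45890899 0.07686466 0.13898981]
w [320. 254.] c [0.4553 0.0772] LxW 48.0 8.8 yaw -0.108
bench [320. 254.] c [0.3963 0.0832] LxW 80.7 15.0 yaw -0.108
turn/6deg 0.018
shift tool x,y,z: -0.0005 0.0006 0.1478 yawnow -0.1111
```

>>> {"api": "move_arm", "payload": {"targets": [[[0,0.003,0,0.05,0],[0,0,0,0.04,0],[0,0,0,0.03,0],[0,0,0,0.015,0],[0,0,0,0,0]]]}}

```text
time: 12.4
tool_pos: [0.4605, 0.0741, 0.0555]
tool_rot: [0.0, 0.998, -0.057, -0.002]
contact_force: [0.6, -0.5, -0.8]
gripper_width: 0.075
grasp_force: 58.8
```

>>> {"api": "move_arm", "payload": {"targets": [[[0,0,0,0.007,0],[0,0,0,0.004,0],[0,0,0,0.002,0],[0,0,0,0,0],[0,0,0,0,0]]]}}

```text
time: 12.82
tool_pos: [0.4623, 0.0752, 0.0507]
tool_rot: [-0.0, 0.998, -0.056, 0.001]
contact_force: [-0.4, 1.1, -0.8]
gripper_width: 0.075
grasp_force: 58.8
```

>>> {"api": "move_arm", "payload": {"targets": [[[0,0,0,0.0015,0],[0,0,0,0.0015,0],[0,0,0,0,0],[0,0,0,0,0]]]}}

```text
time: 13.15
tool_pos: [0.4624, 0.0752, 0.0496]
tool_rot: [0.0, 0.998, -0.056, 0.0]
contact_force: [-4.0, -0.7, 8.0]
gripper_width: 0.076
grasp_force: 60.2
```

>>> {"api": "move_arm", "payload": {"targets": [[[0,0,0,0.0015,0],[0,0,0,0.0015,0],[0,0,0,0,0],[0,0,0,0,0]]]}}

```text
time: 13.48
tool_pos: [0.4625, 0.0752, 0.0495]
tool_rot: [0.0, 0.998, -0.056, -0.0]
contact_force: [-10.2, -0.8, 20.4]
gripper_width: 0.076
grasp_force: 62.3
```

>>> {"api": "move_arm", "payload": {"targets": [[[0,0,0,-0.004,0],[30,0,0,0,0],[30,0,0,0,0],[30,0,0,0,0],[30,0,0,-0.02,0]]]}}

```text
time: 13.9
tool_pos: [0.4595, 0.0751, 0.0581]
tool_rot: [0.0, 0.998, -0.056, -0.003]
contact_force: [-0.2, 0.6, -0.3]
gripper_width: 0.299
grasp_force: 0.0
```

>>> {"api": "move_arm", "payload": {"targets": [[[30,0,0,-0.04,0],[50,0,0,-0.06,0],[50,0,0,-0.06,0],[50,0,0,-0.06,0],[50,0,0,0,0]]]}}

```text
time: 14.32
tool_pos: [0.4659, 0.0752, 0.2011]
tool_rot: [-0.0, 0.998, -0.056, 0.007]
contact_force: [0.9, 0.1, 0.7]
gripper_width: 0.498
grasp_force: 0.0
```

```bash
python3 - <<'E'
from h import *
im,c=snap("wrist"); bars("tray z",im,c,z=.026,lo=(15,150,40)); bars("bench",im,c)
T=(-.113,[.4803,.1355]); print("target",at(*T,-.014,-.062))
cv2.imwrite("pics/w6.png",cv2.cvtColor(im[100:400],cv2.COLOR_RGB2BGR))
go([.5945,-.313,.19],.349)
E
```

```text
tray z [321. 192.] c [0.4617 0.0749] LxW 42.6 6.8 yaw -0.111
tray z [506. 195.] c [ 0.4363 -0.1296] LxW 28.4 9.3 yaw 1.459
tray z [604. 204.] c [ 0.4115 -0.2352] LxW 84.4 16.6 yaw 1.459
tray z [202. 228.] c [0.4337 0.2169] LxW 32.3 7.4 yaw -1.564
tray z [186. 246.] c [0.4136 0.2411] LxW 42.1 5.4 yaw -1.561
tray z [479. 244.] c [ 0.3761 -0.104 ] LxW 30.8 7.8 yaw 1.460
tray z [525. 276.] c [ 0.328  -0.1606] LxW 34.1 18.2 yaw 1.357
tray z [ 56. 316.] c [0.3337 0.4331] LxW 51.9 10.8 yaw 1.523
bench [321. 191.] c [0.4563 0.0755] LxW 43.9 7.2 yaw -0.107
target [0.45939819 0.07547405]
turn/6deg -4.410
shift tool x,y,z: -0.0176 0.6821 0.0126 yawnow -0.1128
```

View pics/w6.png

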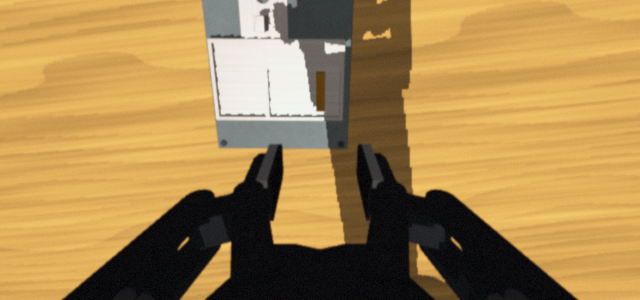

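The short bar lies in the short trough at (320,90) in the crop, with the tray square. Next, the long bar.

>>> {"api": "move_arm", "payload": {"targets": [[[50,0,0,0,-0.88],[50,0,0,0,-0.88],[50,0,0,0,-0.88],[50,0,0,0,-0.88],[50,0,0,0,-0.88]]]}}

```text
time: 14.78
tool_pos: [0.4608, 0.0752, 0.1906]
tool_rot: [-0.0, 0.985, 0.175, -0.002]
contact_force: [0.3, 0.9, 0.9]
gripper_width: 0.503
grasp_force: 0.0
```

>>> {"api": "move_arm", "payload": {"targets": [[[50,-0.0016,0.062,0,0],[50,-0.0016,0.062,0,0],[50,-0.0016,0.062,0,0],[50,-0.0016,0.062,0,0],[50,-0.0016,0.062,0,0]]]}}

```text
time: 15.2
tool_pos: [0.52, -0.1027, 0.1905]
tool_rot: [-0.001, 0.985, 0.173, -0.001]
contact_force: [-0.3, 1.5, -0.6]
gripper_width: 0.495
grasp_force: 0.0
```

>>> {"api": "move_arm", "payload": {"targets": [[[50,-0.0016,0.062,0,0],[50,-0.0016,0.062,0,0],[50,-0.0016,0.062,0,0],[50,-0.0016,0.062,0,0],[50,-0.0016,0.062,0,0]]]}}

```text
time: 15.62
tool_pos: [0.579, -0.2792, 0.19]
tool_rot: [-0.001, 0.985, 0.173, -0.001]
contact_force: [1.0, 0.0, 0.3]
gripper_width: 0.499
grasp_force: 0.0
```

>>> {"api": "move_arm", "payload": {"targets": [[[50,-0.0016,0.062,0,0],[50,0,0,0,0],[50,0,0,0,0]]]}}

```text
time: 15.87
tool_pos: [0.5905, -0.3143, 0.1897]
tool_rot: [-0.002, 0.985, 0.172, -0.001]
contact_force: [-0.5, 0.2, -0.0]
gripper_width: 0.506
grasp_force: 0.0
```

```bash
python3 - <<'E'
from h import *
print(state()["tool_pos"],tyaw()); im,c=snap("wrist"); bars("bench",im,c); go([.5945,-.314,.03],.349)
E
```

```text
[ 0.59050741 -0.31431999  0.18969535] 0.34535192019717037
bench [323. 180.] c [ 0.595  -0.3144] LxW 69.0 8.7 yaw 0.354
turn/6deg -0.020
shift tool x,y,z: 0.0058 0.0039 0.2668 yawnow 0.3469
```

>>> {"api": "move_arm", "payload": {"targets": [[[50,0.006,0.004,0.06,-0.04],[50,0,0,0.06,0],[50,0,0,0.06,0],[50,0,0,0.045,0],[50,0,0,0.025,0]]]}}

```text
time: 16.33
tool_pos: [0.5926, -0.3105, 0.0373]
tool_rot: [-0.003, 0.984, 0.176, -0.003]
contact_force: [-1.3, 0.1, -1.0]
gripper_width: 0.496
grasp_force: 0.0
```

>>> {"api": "move_arm", "payload": {"targets": [[[50,0,0,0.012,0],[50,0,0,0.004,0],[50,0,0,0,0],[50,0,0,0,0]]]}}

```text
time: 16.67
tool_pos: [0.5969, -0.3148, 0.0355]
tool_rot: [0.001, 0.985, 0.175, 0.001]
contact_force: [0.4, -0.8, 0.2]
gripper_width: 0.496
grasp_force: 0.0
```

>>> {"api": "move_arm", "payload": {"targets": [[[0,0,0,0,0],[0,0,0,0,0],[0,0,0,0,0],[0,0,0,0,0],[0,0,0,0,0]]]}}

```text
time: 17.08
tool_pos: [0.5967, -0.315, 0.0351]
tool_rot: [0.001, 0.985, 0.175, 0.001]
contact_force: [0.8, -0.7, 5.4]
gripper_width: -0.001
grasp_force: 2.8
```

>>> {"api": "move_arm", "payload": {"targets": [[[0,0,0,0,0],[0,0,0,-0.02,0],[0,0,0,-0.05,0],[0,0,0,-0.06,0],[0,0,0,-0.05,0]]]}}

```text
time: 17.5
tool_pos: [0.5952, -0.3139, 0.1429]
tool_rot: [-0.0, 0.985, 0.175, -0.0]
contact_force: [0.6, 0.0, 0.7]
gripper_width: -0.001
grasp_force: 0.0
```

```bash
python3 - <<'E'
from h import *
print(state()["tool_pos"]); go([.4836,.1643,.14],-.113)
E
```

```text
[ 0.59521638 -0.31390336  0.14286137]
turn/6deg 4.441
shift tool x,y,z: -0.2747 -0.7709 0.0048 yawnow 0.3521
```

The grip missed because the tool ended up too high (35 mm). I'll open, look again and retry, checking the height first.

>>> {"api": "move_arm", "payload": {"targets": [[[50,0,0,0,0],[50,0,0,0,0],[50,0,0,0,0]]]}}

```text
time: 17.75
tool_pos: [0.5952, -0.3139, 0.141]
tool_rot: [-0.0, 0.985, 0.175, -0.0]
contact_force: [-0.3, 0.2, -0.6]
gripper_width: 0.419
grasp_force: 0.0
```

```bash
python3 - <<'E'
from h import *
print(state()["tool_pos"],tyaw()); im,c=snap("wrist"); bars("bench",im,c); go([.595,-.3144,.029],.352)
E
```

```text
[ 0.59516376 -0.31388221  0.14097284] 0.3520815287418041
bench [322. 197.] c [ 0.5951 -0.315 ] LxW 69.3 8.9 yaw 0.360
turn/6deg 0.001
shift tool x,y,z: 0.0001 0.0016 0.1844 yawnow 0.3521
```

>>> {"api": "move_arm", "payload": {"targets": [[[50,0,0.001,0.05,0],[50,0,0,0.05,0],[50,0,0,0.04,0],[50,0,0,0.025,0],[50,0,0,0.01,0]]]}}

```text
time: 18.22
tool_pos: [0.5928, -0.3127, 0.0307]
tool_rot: [-0.003, 0.985, 0.175, -0.003]
contact_force: [-0.4, 0.2, 0.3]
gripper_width: 0.503
grasp_force: 0.0
```

>>> {"api": "move_arm", "payload": {"targets": [[[50,0,0,0.004,0],[50,0,0,0.004,0],[50,0,0,0,0],[50,0,0,0,0]]]}}

```text
time: 18.55
tool_pos: [0.5967, -0.3154, 0.0331]
tool_rot: [0.001, 0.985, 0.175, 0.001]
contact_force: [-0.2, 0.2, 0.8]
gripper_width: 0.5
grasp_force: 0.0
```

>>> {"api": "move_arm", "payload": {"targets": [[[50,0,0,0.0035,0],[50,0,0,0.0035,0],[50,0,0,0,0],[50,0,0,0,0]]]}}

```text
time: 18.88
tool_pos: [0.5957, -0.3147, 0.0272]
tool_rot: [0.0, 0.985, 0.175, 0.0]
contact_force: [1.1, 0.6, -0.1]
gripper_width: 0.496
grasp_force: 0.0
```

>>> {"api": "move_arm", "payload": {"targets": [[[0,0,0,0,0],[0,0,0,0,0],[0,0,0,0,0],[0,0,0,0,0],[0,0,0,0,0]]]}}

```text
time: 19.3
tool_pos: [0.5959, -0.3148, 0.0274]
tool_rot: [0.0, 0.985, 0.175, 0.0]
contact_force: [-0.0, 0.1, 1.5]
gripper_width: 0.091
grasp_force: 60.6
```

>>> {"api": "move_arm", "payload": {"targets": [[[0,0,0,-0.02,0],[0,0,0,-0.05,0],[0,0,0,-0.06,0],[0,0,0,-0.06,0],[0,0,0,-0.02,0]]]}}

```text
time: 19.72
tool_pos: [0.5983, -0.3164, 0.161]
tool_rot: [0.004, 0.985, 0.175, 0.004]
contact_force: [1.5, -0.0, 1.2]
gripper_width: 0.091
grasp_force: 60.3
```

>>> {"api": "move_arm", "payload": {"targets": [[[0,0,0,0,0.89],[0,0,0,0,0.89],[0,0,0,0,0.89],[0,0,0,0,0.89],[0,0,0,0,0.88]]]}}

```text
time: 20.13
tool_pos: [0.5954, -0.3145, 0.1529]
tool_rot: [-0.0, 0.998, -0.059, -0.0]
contact_force: [-0.1, -0.4, -0.5]
gripper_width: 0.094
grasp_force: 60.3
```

>>> {"api": "move_arm", "payload": {"targets": [[[0,-0.0213,-0.0593,0,0],[0,-0.0213,-0.0593,0,0],[0,-0.0213,-0.0593,0,0],[0,-0.0213,-0.0593,0,0],[0,-0.0213,-0.0593,0,0]]]}}

```text
time: 20.55
tool_pos: [0.5513, -0.1291, 0.1529]
tool_rot: [-0.0, 0.998, -0.057, -0.0]
contact_force: [-0.2, 0.8, -1.0]
gripper_width: 0.09
grasp_force: 60.3
```

>>> {"api": "move_arm", "payload": {"targets": [[[0,-0.0213,-0.0593,0,0],[0,-0.0213,-0.0593,0,0],[0,-0.0213,-0.0593,0,0],[0,-0.0213,-0.0593,0,0],[0,-0.0213,-0.0593,0,0]]]}}

```text
time: 20.97
tool_pos: [0.5078, 0.0549, 0.1531]
tool_rot: [-0.0, 0.998, -0.057, 0.0]
contact_force: [0.2, 0.0, -1.1]
gripper_width: 0.092
grasp_force: 60.3
```

>>> {"api": "move_arm", "payload": {"targets": [[[0,-0.0213,-0.0593,0,0],[0,-0.0213,-0.0593,0,0],[0,-0.0213,-0.0593,0,0],[0,0,0,0,0],[0,0,0,0,0]]]}}

```text
time: 21.38
tool_pos: [0.4819, 0.1651, 0.153]
tool_rot: [0.0, 0.999, -0.054, -0.0]
contact_force: [0.2, 0.6, -0.7]
gripper_width: 0.09
grasp_force: 60.3
```

```bash
python3 - <<'E'
from h import *
s=state();p=s["tool_pos"]; print(p,s["grasp_force"],tyaw()); im,c=snap("wrist"); bars("held",im,c,z=p[2]-.02,lo=(17,170,40)); go([.4836,.1643,.0475],-.113)
E
```

```text
[0.4818794  0.16510916 0.15300177] 60.32884240150452 -0.10887162374690057
held [320. 257.] c [0.4801 0.1653] LxW 73.3 9.5 yaw -0.108
turn/6deg 0.019
shift tool x,y,z: 0.0019 -0.0008 0.1759 yawnow -0.1110
```

>>> {"api": "move_arm", "payload": {"targets": [[[0,0.005,0.001,0.05,0],[0,0,0,0.05,0],[0,0,0,0.04,0],[0,0,0,0.02,0],[0,0,0,0.008,0]]]}}

```text
time: 21.85
tool_pos: [0.4842, 0.1611, 0.0497]
tool_rot: [0.001, 0.998, -0.057, -0.002]
contact_force: [0.1, -0.0, -0.7]
gripper_width: 0.09
grasp_force: 60.3
```

>>> {"api": "move_arm", "payload": {"targets": [[[0,0,0,0.003,0],[0,0,0,0,0],[0,0,0,0,0],[0,0,0,0,0]]]}}

```text
time: 22.18
tool_pos: [0.487, 0.1628, 0.0522]
tool_rot: [-0.0, 0.998, -0.056, 0.002]
contact_force: [-0.0, 0.5, -0.1]
gripper_width: 0.09
grasp_force: 60.3
```

>>> {"api": "move_arm", "payload": {"targets": [[[0,-0.003,-0.001,0.006,0],[0,0,0,0.005,0],[0,0,0,0,0],[0,0,0,0,0]]]}}

```text
time: 22.52
tool_pos: [0.4844, 0.1637, 0.0443]
tool_rot: [-0.0, 0.998, -0.056, 0.001]
contact_force: [0.4, 0.8, 1.5]
gripper_width: 0.088
grasp_force: 60.6
```

>>> {"api": "move_arm", "payload": {"targets": [[[0,0,0,0.0015,0],[0,0,0,0.0015,0],[0,0,0,0,0],[0,0,0,0,0]]]}}

```text
time: 22.85
tool_pos: [0.4845, 0.1638, 0.0443]
tool_rot: [0.0, 0.998, -0.056, -0.0]
contact_force: [-5.2, -1.0, 14.4]
gripper_width: 0.093
grasp_force: 62.2
```

The bar is on the floor of the trough. Releasing with a small opening.

>>> {"api": "move_arm", "payload": {"targets": [[[0,0,0,-0.003,0],[17,0,0,0,0],[17,0,0,0,0],[17,0,0,-0.01,0],[17,0,0,-0.02,0]]]}}

```text
time: 23.27
tool_pos: [0.4822, 0.1631, 0.0605]
tool_rot: [0.001, 0.998, -0.056, -0.002]
contact_force: [0.4, 0.2, -1.0]
gripper_width: 0.169
grasp_force: 0.0
```

>>> {"api": "move_arm", "payload": {"targets": [[[17,0,0,-0.04,0],[50,0,0,-0.06,0],[50,0,0,-0.06,0],[50,0,0,-0.06,0],[50,0,0,0,0]]]}}

```text
time: 23.68
tool_pos: [0.4884, 0.1644, 0.2042]
tool_rot: [-0.002, 0.998, -0.056, 0.008]
contact_force: [1.5, -0.3, 1.4]
gripper_width: 0.5
grasp_force: 0.0
```

```bash
python3 - <<'E'
from h import *
im,c=snap("wrist","w7"); bars("tray",im,c,z=.026,lo=(17,190,40)); print(at(-.113,[.4803,.1355],0,.029)); print(state()["tool_pos"])
im,c=snap("top"); bars("top",im,c)
go([.5,-.433,.2],-1.25)
go([.5,-.433,.2],-.113)
E
```

```text
tray [322. 191.] c [0.4828 0.163 ] LxW 66.4 7.8 yaw -0.105
tray [401. 202.] c [0.4607 0.0755] LxW 41.9 9.4 yaw -0.090
[0.48357003 0.16431505]
[0.48702874 0.16406818 0.20064276]
top [464. 258.] c [ 0.5079 -0.4339] LxW 35.3 5.9 yaw -1.230
top [183. 269.] c [0.4832 0.1685] LxW 57.8 8.1 yaw -0.116
turn/6deg 10.859
shift tool x,y,z: 0.9515 0.2904 -0.0045 yawnow -0.1128
turn/6deg 0.002
shift tool x,y,z: 0.1364 0.9855 -0.0045 yawnow -0.1128
```

>>> {"api": "move_arm", "payload": {"targets": [[[50,0.009,0.0657,0,0],[50,0.009,0.0657,0,0],[50,0.009,0.0657,0,0],[50,0.009,0.0657,0,0],[50,0.009,0.0657,0,0]]]}}

```text
time: 24.2
tool_pos: [0.4871, -0.0368, 0.1922]
tool_rot: [-0.0, 0.998, -0.056, -0.001]
contact_force: [0.6, 0.8, -0.6]
gripper_width: 0.5
grasp_force: 0.0
```

>>> {"api": "move_arm", "payload": {"targets": [[[50,0.009,0.0657,0,0],[50,0.009,0.0657,0,0],[50,0.009,0.0657,0,0],[50,0.009,0.0657,0,0],[50,0.009,0.0657,0,0]]]}}

```text
time: 24.62
tool_pos: [0.4918, -0.2357, 0.192]
tool_rot: [-0.001, 0.998, -0.057, -0.001]
contact_force: [0.7, 1.0, 0.4]
gripper_width: 0.498
grasp_force: 0.0
```

>>> {"api": "move_arm", "payload": {"targets": [[[50,0.009,0.0657,0,0],[50,0.009,0.0657,0,0],[50,0.009,0.0657,0,0],[50,0.009,0.0657,0,0],[50,0.009,0.0657,0,0]]]}}

```text
time: 25.03
tool_pos: [0.4966, -0.4343, 0.1915]
tool_rot: [-0.001, 0.998, -0.057, -0.001]
contact_force: [0.6, -0.7, 0.5]
gripper_width: 0.497
grasp_force: 0.0
```

>>> {"api": "move_arm", "payload": {"targets": [[[50,0,0,0,0.99],[50,0,0,0,0.99],[50,0,0,0,0.99],[50,0,0,0,0.99],[50,0,0,0,0.99]]]}}

```text
time: 25.45
tool_pos: [0.4969, -0.4325, 0.1914]
tool_rot: [-0.001, 0.95, -0.313, -0.002]
contact_force: [-0.2, -0.6, -0.1]
gripper_width: 0.504
grasp_force: 0.0
```

>>> {"api": "move_arm", "payload": {"targets": [[[50,0,0,0,0.99],[50,0,0,0,0.99],[50,0,0,0,0.99],[50,0,0,0,0.99],[50,0,0,0,0.99]]]}}

```text
time: 25.87
tool_pos: [0.4969, -0.4323, 0.1915]
tool_rot: [-0.001, 0.838, -0.546, -0.002]
contact_force: [0.5, 0.2, 0.1]
gripper_width: 0.499
grasp_force: 0.0
```

>>> {"api": "move_arm", "payload": {"targets": [[[50,0,0,0,0.9],[50,0,0,0,0],[50,0,0,0,0],[50,0,0,0,0]]]}}

```text
time: 26.2
tool_pos: [0.4975, -0.4327, 0.1927]
tool_rot: [-0.0, 0.813, -0.582, -0.001]
contact_force: [0.1, 0.1, -0.3]
gripper_width: 0.504
grasp_force: 0.0
```

```bash
python3 - <<'E'
from h import *
print(state()["tool_pos"],tyaw()); im,c=snap("wrist","w8"); bars("bench",im,c); go([.5105,-.4337,.029],-1.239)
E
```

```text
[ 0.49745019 -0.4327409   0.19271617] -1.241815506394043
bench [310. 179.] c [ 0.509  -0.4343] LxW 45.1 9.2 yaw -1.248
turn/6deg -0.031
shift tool x,y,z: 0.0083 -0.0200 0.2735 yawnow -1.2423
```

>>> {"api": "move_arm", "payload": {"targets": [[[50,0.009,-0.0175,0.05,0],[50,0,0,0.06,0],[50,0,0,0.06,0],[50,0,0,0.05,0],[50,0,0,0.03,0]]]}}

```text
time: 26.67
tool_pos: [0.5076, -0.4329, 0.039]
tool_rot: [-0.001, 0.813, -0.582, -0.003]
contact_force: [-0.4, 0.9, -0.3]
gripper_width: 0.502
grasp_force: 0.0
```

>>> {"api": "move_arm", "payload": {"targets": [[[50,0,0,0.01,0],[50,0,0,0.004,0],[50,0,0,0,0],[50,0,0,0,0]]]}}

```text
time: 27.0
tool_pos: [0.5105, -0.436, 0.0377]
tool_rot: [0.0, 0.813, -0.582, 0.002]
contact_force: [-0.4, -0.2, 0.3]
gripper_width: 0.502
grasp_force: 0.0
```

```bash
python3 - <<'E'
from h import *
print(state()["tool_pos"]); go([.509,-.4342,.028],-1.245)
E
```

```text
[ 0.51054061 -0.43600083  0.03767433]
turn/6deg 0.014
shift tool x,y,z: -0.0037 0.0015 0.0161 yawnow -1.2436
```

>>> {"api": "move_arm", "payload": {"targets": [[[50,-0.002,0.0015,0.008,0],[50,0,0,0.008,0],[50,0,0,0,0],[50,0,0,0,0]]]}}

```text
time: 27.33
tool_pos: [0.5081, -0.4339, 0.0258]
tool_rot: [-0.0, 0.813, -0.583, -0.0]
contact_force: [0.1, 0.2, -0.6]
gripper_width: 0.503
grasp_force: 0.0
```

>>> {"api": "move_arm", "payload": {"targets": [[[0,0,0,0,0],[0,0,0,0,0],[0,0,0,0,0],[0,0,0,0,0],[0,0,0,0,0]]]}}

```text
time: 27.75
tool_pos: [0.5085, -0.4343, 0.0263]
tool_rot: [0.0, 0.813, -0.583, 0.0]
contact_force: [1.1, -0.8, 2.0]
gripper_width: 0.092
grasp_force: 61.0
```

>>> {"api": "move_arm", "payload": {"targets": [[[0,0,0,-0.02,0],[0,0,0,-0.05,0],[0,0,0,-0.06,0],[0,0,0,-0.06,-0.8],[0,0,0,-0.02,-0.99]]]}}

```text
time: 28.17
tool_pos: [0.5104, -0.4362, 0.1598]
tool_rot: [0.001, 0.865, -0.502, 0.005]
contact_force: [0.5, -0.7, 1.8]
gripper_width: 0.096
grasp_force: 60.8
```

>>> {"api": "move_arm", "payload": {"targets": [[[0,0,0,0,-0.99],[0,0,0,0,-0.99],[0,0,0,0,-0.99],[0,0,0,0,-0.99],[0,0,0,0,-0.99]]]}}

```text
time: 28.58
tool_pos: [0.5082, -0.434, 0.1526]
tool_rot: [0.0, 0.965, -0.263, 0.0]
contact_force: [0.7, -0.0, 0.3]
gripper_width: 0.094
grasp_force: 60.8
```

>>> {"api": "move_arm", "payload": {"targets": [[[0,0,0,0,-0.99],[0,0,0,0,-0.99],[0,0,0,0,-0.99],[0,0,0,0,-0.99],[0,0,0,0,0]]]}}

```text
time: 29.0
tool_pos: [0.5082, -0.434, 0.1525]
tool_rot: [0.0, 0.998, -0.061, 0.0]
contact_force: [-0.1, 0.3, 0.2]
gripper_width: 0.091
grasp_force: 60.8
```

```bash
python3 - <<'E'
from h import *
s=state(); print(s["tool_pos"],s["grasp_force"],tyaw()); p=at(-.113,[.4803,.1355],-.014,-.027); print(p); go([*p,.14],-.113)
E
```

```text
[ 0.50818413 -0.43402466  0.1524948 ] 60.83121657371521 -0.12172757009180421
[0.46334478 0.11025083]
turn/6deg -0.083
shift tool x,y,z: -0.1765 -0.8929 0.0208 yawnow -0.1217
```

>>> {"api": "move_arm", "payload": {"targets": [[[0,0,0,0,-0.08],[0,-0.0126,-0.0638,0,0],[0,-0.0126,-0.0638,0,0],[0,-0.0126,-0.0638,0,0],[0,-0.0126,-0.0638,0,0]]]}}

```text
time: 29.42
tool_pos: [0.4953, -0.2771, 0.152]
tool_rot: [-0.0, 0.998, -0.059, 0.0]
contact_force: [0.1, 1.1, -1.0]
gripper_width: 0.087
grasp_force: 60.8
```

>>> {"api": "move_arm", "payload": {"targets": [[[0,-0.0126,-0.0638,0,0],[0,-0.0126,-0.0638,0,0],[0,-0.0126,-0.0638,0,0],[0,-0.0126,-0.0638,0,0],[0,-0.0126,-0.0638,0,0]]]}}

```text
time: 29.83
tool_pos: [0.4797, -0.0823, 0.1523]
tool_rot: [0.0, 0.998, -0.059, 0.0]
contact_force: [0.9, 0.4, -0.5]
gripper_width: 0.091
grasp_force: 60.8
```

>>> {"api": "move_arm", "payload": {"targets": [[[0,-0.0126,-0.0638,0,0],[0,-0.0126,-0.0638,0,0],[0,-0.0126,-0.0638,0,0],[0,-0.0126,-0.0638,0,0],[0,-0.0126,-0.0638,0,0]]]}}

```text
time: 30.25
tool_pos: [0.4641, 0.1123, 0.1526]
tool_rot: [-0.0, 0.998, -0.059, 0.001]
contact_force: [-0.1, 0.2, -1.0]
gripper_width: 0.09
grasp_force: 60.8
```

>>> {"api": "move_arm", "payload": {"targets": [[[0,0,0,0,0],[0,0,0,0,0],[0,0,0,0,0]]]}}

```text
time: 30.5
tool_pos: [0.4646, 0.1104, 0.1521]
tool_rot: [0.0, 0.998, -0.058, 0.0]
contact_force: [0.9, -0.5, -0.7]
gripper_width: 0.09
grasp_force: 60.8
```

```bash
python3 - <<'E'
from h import *
s=state(); p=s["tool_pos"];print(p,s["grasp_force"],tyaw()); im,c=snap("wrist","w9"); bars("held",im,c,z=p[2]-.0175,lo=(17,170,40)); bars("tray",im,c,z=.026);go([.4633,.1103,.05],-.113)
E
```

```text
[0.46459194 0.11044112 0.1521387 ] 60.83498239517212 -0.11534096102999634
held [261. 185.] c [0.511  0.1358] LxW 38.7 5.6 yaw -0.113
held [321. 257.] c [0.4655 0.1103] LxW 47.0 9.4 yaw -0.115
tray [261. 185.] c [0.4835 0.1628] LxW 67.6 9.5 yaw -0.110
tray [358. 199.] c [0.4606 0.0752] LxW 42.3 8.6 yaw -0.106
tray [321. 257.] c [0.4023 0.1171] LxW 83.2 16.8 yaw -0.115
turn/6deg -0.033
shift tool x,y,z: -0.0024 -0.0005 0.1701 yawnow -0.1165
```

>>> {"api": "move_arm", "payload": {"targets": [[[0,-0.004,0,0.05,0],[0,0,0,0.05,0],[0,0,0,0.04,0],[0,0,0,0.02,0],[0,0,0,0.008,0]]]}}

```text
time: 30.97
tool_pos: [0.4604, 0.109, 0.0483]
tool_rot: [0.0, 0.998, -0.059, -0.003]
contact_force: [-0.2, -0.4, -0.6]
gripper_width: 0.09
grasp_force: 60.8
```

>>> {"api": "move_arm", "payload": {"targets": [[[0,0,0,0,0],[0,0,0,0,0],[0,0,0,0,0]]]}}

```text
time: 31.22
tool_pos: [0.4636, 0.1103, 0.0526]
tool_rot: [-0.0, 0.998, -0.058, 0.001]
contact_force: [0.6, -0.2, 0.3]
gripper_width: 0.093
grasp_force: 60.8
```

Contact is expected near z = 43.5 mm, so about 9 mm to go.

>>> {"api": "move_arm", "payload": {"targets": [[[0,0,0,0.006,0],[0,0,0,0.006,0],[0,0,0,0.002,0],[0,0,0,0,0],[0,0,0,0,0]]]}}

```text
time: 31.63
tool_pos: [0.4626, 0.1108, 0.0433]
tool_rot: [0.0, 0.998, -0.057, 0.0]
contact_force: [-2.2, -0.6, 3.3]
gripper_width: 0.09
grasp_force: 61.4
```

>>> {"api": "move_arm", "payload": {"targets": [[[0,0,0,0.0015,0],[0,0,0,0.001,0],[0,0,0,0,0],[0,0,0,0,0]]]}}

```text
time: 31.97
tool_pos: [0.4627, 0.1108, 0.0432]
tool_rot: [0.0, 0.998, -0.057, -0.0]
contact_force: [-7.7, -1.6, 15.5]
gripper_width: 0.088
grasp_force: 62.8
```

>>> {"api": "move_arm", "payload": {"targets": [[[0,0,0,-0.003,0],[18,0,0,0,0],[18,0,0,0,0],[18,0,0,-0.01,0],[18,0,0,-0.02,0]]]}}

```text
time: 32.38
tool_pos: [0.4605, 0.1106, 0.0594]
tool_rot: [0.0, 0.998, -0.057, -0.002]
contact_force: [0.5, 1.0, -0.2]
gripper_width: 0.179
grasp_force: 0.0
```

>>> {"api": "move_arm", "payload": {"targets": [[[18,0,0,-0.04,0],[0,0,0,-0.06,0],[0,0,0,-0.06,0],[0,0,0,-0.06,0],[0,0,0,0,0]]]}}

```text
time: 32.8
tool_pos: [0.4665, 0.1111, 0.202]
tool_rot: [-0.001, 0.998, -0.057, 0.007]
contact_force: [1.0, 0.6, 0.1]
gripper_width: 0.002
grasp_force: 0.0
```

```bash
python3 - <<'E'
from h import *
im,c=snap("wrist","w10"); bars("tray",im,c,z=.026)
th,o=-.1194,[.5413,.1269]; p=at(th,o,.056,-.08+.062*np.cos(.5)+.001); q=at(th,o,.056,-.019); print(p,q,state()["tool_pos"]); go([*p,.2],-.119)
print(proj(c,[*p,.081]))
cv2.imwrite("pics/w10c.png",cv2.cvtColor(cv2.resize(im[60:300,180:500],(800,600)),cv2.COLOR_RGB2BGR))
im,c=snap("top"); bars("top",im,c)
E
```

```text
tray [272. 177.] c [0.4832 0.1626] LxW 68.4 9.1 yaw -0.110
tray [353. 189.] c [0.4609 0.0749] LxW 41.5 7.8 yaw -0.081
tray [322. 190.] c [0.4631 0.1098] LxW 40.4 6.6 yaw -0.115
[0.59397224 0.09581467] [0.59463808 0.10136475] [0.46506789 0.11098566 0.19850639]
turn/6deg 0.039
shift tool x,y,z: 0.2163 -0.0004 -0.0025 yawnow -0.1149
(np.float64(321.551844995619), np.float64(46.77900138365928))
```

View pics/w10c.png

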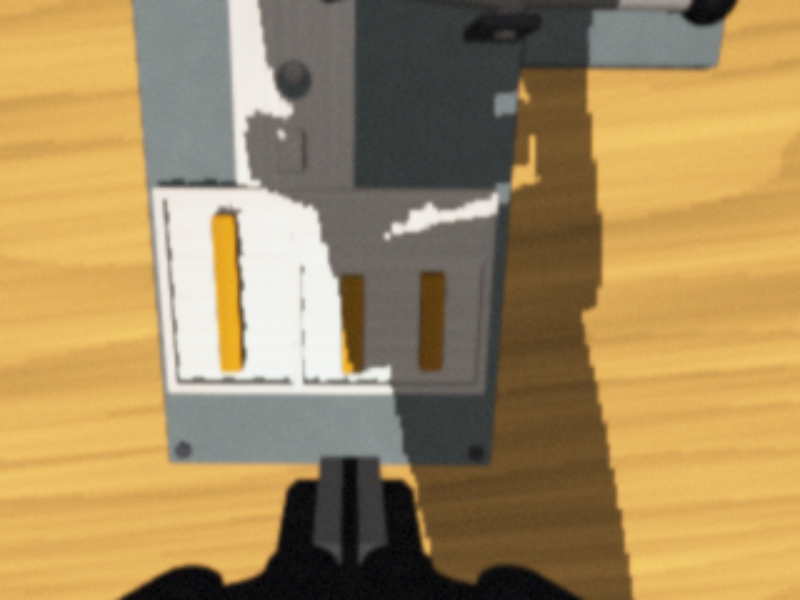

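The long bar (228,290) and both short bars (352,320) and (432,320) lie in their troughs, with the pin in the hole. Now to press the clamp arm down.

>>> {"api": "move_arm", "payload": {"targets": [[[0,0.054,0.0015,0,0.04],[0,0.054,0.0015,0,0],[0,0.054,0.0015,0,0],[0,0.054,0.0015,0,0],[0,0,0,0,0]]]}}

```text
time: 33.32
tool_pos: [0.5931, 0.0906, 0.1894]
tool_rot: [0.0, 0.998, -0.06, -0.002]
contact_force: [-1.7, -0.1, 0.6]
gripper_width: -0.001
grasp_force: 0.0
```

>>> {"api": "move_arm", "payload": {"targets": [[[0,0,0,0.04,0],[0,0,0,0.04,0],[0,0,0,0.03,0],[0,0,0,0.02,0],[0,0,0,0,0]]]}}

```text
time: 33.73
tool_pos: [0.5873, 0.0919, 0.1102]
tool_rot: [0.0, 0.998, -0.06, -0.004]
contact_force: [-0.5, -0.0, -0.5]
gripper_width: 0.0
grasp_force: 0.0
```

```bash
python3 - <<'E'
from h import *
p=at(-.1194,[.5413,.1269],.056,-.08+.052); print(p,state()["tool_pos"]); go([*p,.074],-.119)
E
```

```text
[0.59356603 0.09242883] [0.58728132 0.0919319  0.11018748]
turn/6deg -0.001
shift tool x,y,z: 0.0103 -0.0021 0.0603 yawnow -0.1191
```

>>> {"api": "move_arm", "payload": {"targets": [[[0,0.004,-0.002,0,0],[0,0,0,0,0],[0,0,0,0,0]]]}}

```text
time: 33.98
tool_pos: [0.594, 0.0929, 0.1166]
tool_rot: [-0.0, 0.998, -0.059, 0.001]
contact_force: [0.1, -0.3, 1.0]
gripper_width: -0.001
grasp_force: 0.0
```

>>> {"api": "move_arm", "payload": {"targets": [[[0,0,0,0.01,0],[0,0,0,0.01,0],[0,0,0,0.01,0],[0,0,0,0.01,0],[0,0,0,0,0]]]}}

```text
time: 34.4
tool_pos: [0.5926, 0.0926, 0.0899]
tool_rot: [0.0, 0.998, -0.059, -0.0]
contact_force: [0.5, 0.2, 1.4]
gripper_width: 0.002
grasp_force: 0.7
```

>>> {"api": "move_arm", "payload": {"targets": [[[0,0,0,0.008,0],[0,0,0,0.008,0],[0,0,0,0.007,0],[0,0,0,0.004,0],[0,0,0,0,0]]]}}

```text
time: 34.82
tool_pos: [0.5925, 0.0926, 0.0738]
tool_rot: [0.0, 0.998, -0.06, -0.001]
contact_force: [0.3, 0.4, 0.2]
gripper_width: -0.003
grasp_force: 0.0
```

>>> {"api": "move_arm", "payload": {"targets": [[[0,0,0,0.003,0],[0,0,0,0.002,0],[0,0,0,0,0],[0,0,0,0,0]]]}}

```text
time: 35.15
tool_pos: [0.5926, 0.0927, 0.072]
tool_rot: [0.0, 0.998, -0.059, -0.001]
contact_force: [-2.7, 0.9, 5.0]
gripper_width: -0.002
grasp_force: 2.5
```

>>> {"api": "move_arm", "payload": {"targets": [[[0,0,0,0.002,0],[0,0,0,0.001,0],[0,0,0,0,0],[0,0,0,0,0]]]}}

```text
time: 35.48
tool_pos: [0.5927, 0.0927, 0.0719]
tool_rot: [0.0, 0.998, -0.059, -0.001]
contact_force: [-7.7, 1.2, 14.5]
gripper_width: -0.002
grasp_force: 6.8
```

>>> {"api": "move_arm", "payload": {"targets": [[[0,0,0,-0.02,0],[0,0,0,-0.05,0],[0,0,0,-0.06,0],[0,0,0,-0.06,0],[0,-0.06,0,-0.02,0]]]}}

```text
time: 35.9
tool_pos: [0.5632, 0.0961, 0.2033]
tool_rot: [-0.0, 0.998, -0.06, 0.006]
contact_force: [0.1, -0.3, 1.9]
gripper_width: -0.001
grasp_force: 0.0
```

>>> {"api": "move_arm", "payload": {"targets": [[[0,-0.06,0.02,0,0],[0,-0.06,0.02,0,0],[0,-0.03,0.02,0,0],[0,0,0,0,0],[0,0,0,0,0]]]}}

```text
time: 36.32
tool_pos: [0.4629, 0.0717, 0.1959]
tool_rot: [0.0, 0.998, -0.06, 0.0]
contact_force: [-0.1, 0.9, -0.3]
gripper_width: 0.002
grasp_force: 0.0
```

```bash
python3 - <<'E'
from h import *
im,c=snap("wrist"); bars("tray",im,c,z=.026); s=state(); print(s["tool_pos"],s["contact_force"])
cv2.imwrite("pics/w11.png",cv2.cvtColor(cv2.resize(im[40:280,160:480],(800,600)),cv2.COLOR_RGB2BGR))
E
```

```text
tray [233. 177.] c [0.4832 0.1628] LxW 68.3 9.8 yaw -0.113
tray [317. 188.] c [0.4612 0.0752] LxW 40.7 6.6 yaw -0.119
tray [285. 190.] c [0.4636 0.1101] LxW 42.0 8.4 yaw -0.114
[0.46373393 0.07184294 0.19619659] [-0.02336648 -0.85209983  0.25732132]
```

View pics/w11.png

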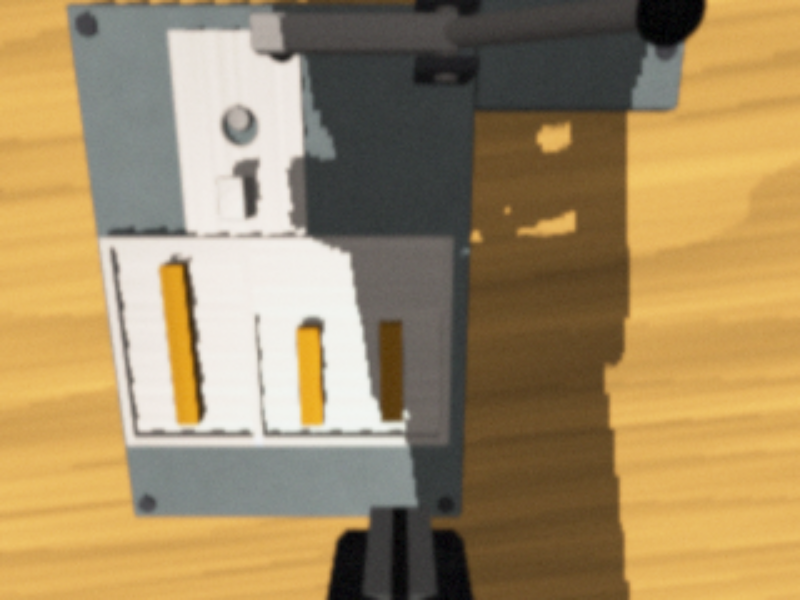

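The foot is down on the tab at (280,45), the pin is in the hole, and all three bars are in their troughs. Handing in.

```bash
python3 -c "
from h import *
print(job.job_done())"
```

```text
the job is handed in; nothing more can be done
None
```

The job is handed in: I raised the foot, dropped the tray over the pin, laid all three bars I found on the bench (two short, one long) in their troughs, and swung the foot down onto the tab; the last picture shows everything in place, though no verdict came back.

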